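# Reset the rice dispenser and hold its gate open at the marker

### The arm

A 6-joint arm with a two-finger parallel gripper is mounted at the origin on the work surface. World frame = base frame: x ahead of the robot, y to its left, z up, the work surface at z = 0. Lengths are in m, angles in rad, forces in N, time in s.
With the tool pointing down it reaches from about 0.4 to 0.825 m from the base axis. Payload 7 kg.
Tool frame: the origin (TCP) lies on the centre line of the jaws, within the pads' length; the fingertips stand 11 mm ahead of it and the grasp point (between the pads) lies 8 mm behind it (arm.tip_extent is the distance from the TCP to the fingertips, in m); z points along the fingers, y is the direction in which the jaws open and shut (so a half turn about z gives the same grasp; the last joint's range is limited). The gripper opens to 85 mm and grips with 20 to 120 N. Pads are 22 mm wide; open, the fingers measure 114 mm over their backs; the gripper's body (76 mm by 85 mm) begins 54 mm behind the grasp point. The pads swing forward as they close: fully open they stand 13 mm farther back than shut.
Start: joints at [1.523, 0.359, 0.012, 0, -1.224, -0.288], TCP at [0.222, 0.637, 0.221] pointing down, gripper open.
Joint ranges: [-3.07, 3.07], [-1.43, 2.12], [-1.02, 1.25], [-3.03, 1.67], [-3.05, -0], [-3.03, 3.03]. Speed limits (rad/s): [2.39, 2.39, 3.01, 3.14, 3.14, 3.14].

### API

Orientations are given as a rotation vector (axis times angle).
In Python, from workcell import monitor, eyes, ticket, arm gives the robot as it stands.
- The arm moves only by the tool step_arm, never from a script. Its argument "moves" is a list of rows, each a list of 7 numbers: the shift along the tool's x, y, z normalised to -1 to 1, where 1 is 20 mm, then the turn, a rotation vector about the tool's x, y, z normalised to -1 to 1, where 1 is 8 degrees, then the opening in per cent of the stroke, from 0 (shut) to 100 (fully open). In form: [[tx, ty, tz, wx, wy, wz, gripper], ...]. A call has 1 to 8 rows; each row shifts and turns the commanded pose from where the row before left it, along the tool's axes as they then stand; what a row does not reach is not made up. A row lasts 1/10 s, in which the tool goes at most 50 mm and 8.59 degrees, less where a joint would pass 70% of its speed; a pose out of reach is approached as far as the arm can. A call with a number of a shift or a turn outside -1 to 1 is refused whole. A call with a gripper value outside its range is refused whole. The fingers move at their own pace and stop on an object; "squeeze" is the grip in N (left out, the last holds). Time passes only in rows, so rows that do not move let the fingers close. It gives the time, the measured TCP pose, the force and the opening at its end, in the units of the state.
- monitor.read_state(): the state, without advancing time (a new reading comes with each control period).
- eyes.snapshot(name): name is "scene" or "top" or "wrist"; returns the picture (400x640x3 uint8, red, green, blue); there is no depth.
- eyes.get_calibration(name): a dict with "intrinsics" (3x3 intrinsics, pixels), "R" (3x3) and "t" (3): a world point X has camera coordinates R X + t; the wrist camera has in their place "mount" (4x4, takes a point from camera to tool coordinates, whose origin is the TCP and whose axes are the flange's). Camera axes: x right, y down, z forward; pixel columns grow to the right and rows downward; lengths in m; the calibration is good to about 2 mm. The wrist camera is an equidistant fisheye: a pixel r from the principal point sees the ray r / f radians off the axis. A picture is of the moment at which its call begins: read the wrist's pose just before it. get_calibration takes no time and is no camera call.
- ticket.job_done(): hands the job in, once; it reports no verdict.
The state is a dict: "time": time; "qpos": joint angles; "joint_vel": joint speeds; "joint_efforts": joint torques, N m; "tool_pos": TCP position; "tool_rot": TCP orientation; "wrist_force": force on the tool from outside, world axes, zero at the start; "torque": the same for the moment, N m; "gripper_width": opening from 0.0 (shut) to 1.0 (fully open).
Only numpy, scipy, OpenCV 4.12 (cv2) and the standard library are available. Lean on these libraries where they do the work, as an engineer would, in place of code of your own. Each camera call takes 0.05 s, during which the arm holds its last target. There are 200 camera calls.

### The job

Get the empty rice dispenser ready for a wipe: first turn the dial on its deck back until its pointer reads zero (the long bar on the scale), then pull the spring-return gate out by its upright tab until the tab is in line with the pointing finger of the steel marker, and keep it there. Finish while still holding the tab with the gripper at the marker: the gate springs shut if let go, so do not release it. Leave the marker as it is set and everything else on the table where it stands.

Things in the scene. Friction and masses are not known exactly. Their poses are not given: they have to be found in the camera images.
- dispenser: white rice dispenser fixed on the table. Origin on the table, on its middle line, 10 mm ahead of the base's front; -x = pull direction, z up. In mm: base x 10 to 270, y +-55, deck top z 70; clear hopper with lid on the deck x 147 to 273, y +-58, up to z 205; low foot tray ahead x -155 to 10, y +-50, 10 thick, with the marker's rail along y -45 (top z 16).
- dial (a joint): pointer angle of the dial, rad: 0 = at the zero bar, which lies in the dispenser's -x direction from the dial's axis (towards the pull tab); positive = counter-clockwise from above. Starts positive (0.6 to 1.35), turns from -0.3 to 1.6 with light friction (0.05 N m) and stays where left.
- dial_grip (a point): point on the dial's vertical axis at grip height, 92 mm above the table. White bar grip 44 mm long, 14 mm thick, z 79 to 103 mm, on a round disc of 40 mm diameter on the deck. The bar lies along the pointer (thin black bar on its top and beyond one end). Turns with the dial: its -x axis is the pointer direction.
- gate (a joint): how far the gate is pulled out, m: 0 = shut, stop at 0.080. A spring draws it shut with about 3 N when shut, 12.5 N fully out.
- gate_grip (a point): middle of the width and thickness of the gate's upright white tab, 72 mm above the table. Tab 14 mm thick along the dispenser's x, 50 mm wide along y, z 38 to 90 mm, on a flat steel tongue (36 mm wide, z 47 to 53 mm) on its dispenser side. When shut, 43 mm are free between tab and base. Axes as the dispenser's; travels along its -x.
- mark_tip (a point): tip of the steel marker's pointing finger, 86 mm above the table, 6 mm beside the tab's path on the dispenser's -y side. Finger 4 mm thick along x, on a 6 mm post on the rail; the middle of the tab's thickness must come level with it along x, at 35 to 65 mm of pull. Axes as the dispenser's. Stiff to slide, not to be shifted.
- bowl: a white ramen bowl, 170 mm across, 75 mm high, standing on the trivet; bystander, origin at the centre of its underside, to be left alone
- trivet: a black hard silicone disc, 150 mm across, 8 mm thick; bystander, origin at the centre of its underside, to be left alone
- bento: a stainless steel bento tin, 174 x 114 x 54 mm, with clip latches at its ends; bystander, origin at the centre of its underside, to be left alone
- scoop: a white plastic rice scoop lying flat, about 210 mm long, 62 mm wide at the blade, 11 mm high; bystander, origin at the centre of its underside, to be left alone
- mug: a ceramic mug, 80 mm across, 90 mm high; bystander, origin at the centre of its underside, to be left alone
- lantern: a small round battery lantern, 90 mm across, 150 mm high with its bail; bystander, origin at the centre of its underside, to be left alone
- caddy: a steel tea caddy, 80 mm across, 110 mm high; bystander, origin at the centre of its underside, to be left alone

How it is judged:
By the outcome, as a careful person would: the job done as asked, in the order asked, and still so for the second after the job is handed in, while the arm keeps its last pose, push and grip.
It also fails if it takes over 48 s, if anything falls off the work surface, if the arm or the gripper's body presses on something with over 40 N, if the wrist force passes 120 N, or if a joint passes its speed limit or range.

## Working session

There is one attempt and no reset: what is moved stays moved. The work goes in short steps, Python scripts to look and compute and a tool call to move; the robot and the scene stay as the last step left them, time stands still between calls to the robot, and variables do not carry over. Pictures are saved under pics/ and viewed, on a budget of 10 in all, crops included, one or two more only if the job needs it, and the job is handed in when it is done.

Besides the shell and the picture viewer there is one more tool, called after ">>>" by a JSON object that holds its "name" and its "arguments". step_arm: Moves the arm, as the interface text tells. Scaled input: -1 to 1 covers 20 mm each way for a shift and 8 degrees each way for a turn. Its arguments: {"type":"object","properties":{"moves":{"type":"array"},"squeeze":{"type":"number"}},"required":["moves"]}

```bash
ls; mkdir -p pics; python3 - <<'E'
from workcell import monitor, eyes, ticket, arm
import cv2
s=monitor.read_state();print(s)
for n in("scene","top","wrist"):
    im=eyes.snapshot(n);cv2.imwrite(f"pics/{n}0.png",im[:,:,::-1]);print(n,eyes.get_calibration(n))
a=cv2.imread("pics/scene0.png");b=cv2.imread("pics/top0.png")
import numpy as np
cv2.imwrite("pics/both.png",cv2.resize(np.vstack([a,b]),(480,600)))
E
```

```text
pics
{'time': 0.0, 'qpos': array([ 1.52308355e+00,  3.59400764e-01,  1.10489745e-02, -3.53001145e-04,
       -1.22412818e+00, -2.88124103e-01]), 'joint_vel': array([-1.04436475e-03,  4.53050785e-04, -1.01164721e-03, -1.81710703e-03,
        3.01840518e-05,  2.29400758e-03]), 'joint_efforts': array([ 1.04235274e-03, -5.83326101e+01,  2.93405592e+01,  6.93661094e+00,
       -6.13525452e-03, -1.60642435e-05]), 'tool_pos': array([0.22229761, 0.63679904, 0.22024992]), 'tool_rot': array([ 3.09568673e+00, -5.24955805e-01, -2.00338850e-04]), 'wrist_force': array([0.07063491, 0.31927273, 0.04530606]), 'torque': array([-0.02643231,  0.02107007,  0.00693037]), 'gripper_width': 1.0016512870401848}
scene {'intrinsics': array([[394.79011611,   0.        , 316.52999197],
       [  0.        , 394.79011611, 197.67925992],
       [  0.        ,   0.        ,   1.        ]]), 'R': array([[ 0.82401575,  0.56654949,  0.00444064],
       [ 0.32391575, -0.46465856, -0.82411832],
       [-0.46484043,  0.68052487, -0.56640028]]), 't': array([-0.46291571, -0.10560224,  1.33847521])}
top {'intrinsics': array(
[... 215 characters left out ...]
      [-9.96175326e-01, -2.92002013e-02, -8.23533151e-02],
       [ 8.23699169e-02,  6.35907386e-04, -9.96601622e-01]]), 't': array([-0.00376242,  0.58452059,  1.23741102])}
wrist {'intrinsics': array([[309.70691629,   0.        , 321.68336773],
       [  0.        , 309.70691629, 196.36475546],
       [  0.        ,   0.        ,   1.        ]]), 'mount': array([[ 1.00417442e-03, -9.63883822e-01, -2.66321176e-01,
         6.65621405e-02],
       [ 9.99999479e-01,  1.01695332e-03,  8.99254279e-05,
         8.94749248e-04],
       [ 1.84158538e-04, -2.66321127e-01,  9.63884341e-01,
        -1.53516913e-01],
       [ 0.00000000e+00,  0.00000000e+00,  0.00000000e+00,
         1.00000000e+00]])}
```

View pics/top0.png

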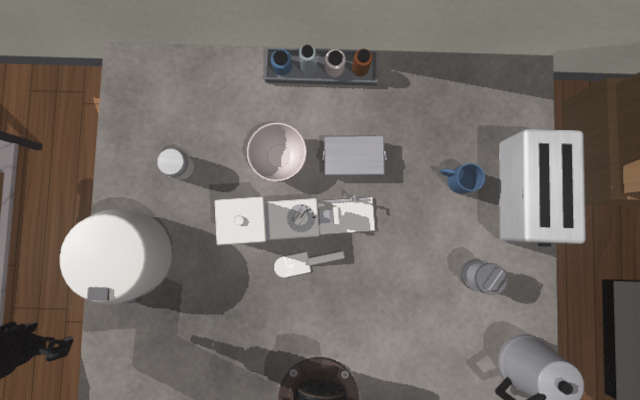

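View pics/scene0.png

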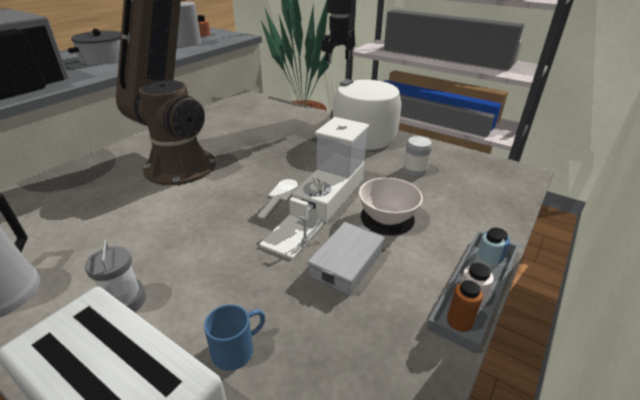

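The top picture shows the dispenser at about (215-375, 195-243), with the pull direction to the right, roughly world -y. The dial is near (300,215). I'll enlarge it.

```bash
python3 - <<'E'
import cv2
b=cv2.imread("pics/top0.png")
cv2.imwrite("pics/topc.png",cv2.resize(b[180:260,205:400],None,fx=4.1,fy=4.1,interpolation=cv2.INTER_CUBIC))
E
```

```text
(no output)
```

View pics/topc.png

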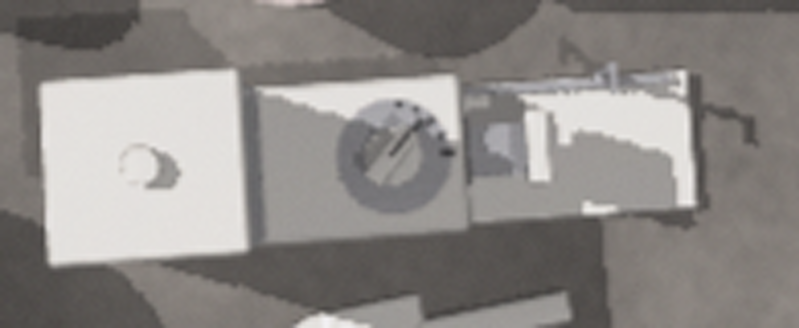

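Crop pixels: base front edge (457,75)-(468,230), tray's far corners (688,70) and (697,207), tab top about (526-550, 110-180), finger (612,75), dial centre (393,156), pointer end (430,121), zero bar (447,153).

```bash
cat > h.py <<'E'
import numpy as np, cv2
from workcell import monitor, eyes, arm
from scipy.spatial.transform import Rotation as Ro
C={n:eyes.get_calibration(n) for n in("scene","top","wrist")}
def ray(n,u,v,pose=None):
    c=C[n];K=c["intrinsics"];x=(u-K[0,2])/K[0,0];y=(v-K[1,2])/K[1,1]
    if n!="wrist":
        R=np.array(c["R"]);return -R.T@c["t"],R.T@np.array([x,y,1])
    p,r=pose;r=Ro.from_rotvec(r).as_matrix();th=np.hypot(x,y);M=np.array(c["mount"])
    d=np.array([np.sin(th)*x/th,np.sin(th)*y/th,np.cos(th)])
    return p+r@M[:3,3],r@M[:3,:3]@d
def at(n,u,v,z,pose=None):
    o,d=ray(n,u,v,pose);return o+d*(z-o[2])/d[2]
def wpix(X,pose):
    p,r=pose;R=Ro.from_rotvec(r).as_matrix();M=np.array(C["wrist"]["mount"])
    q=M[:3,:3].T@(R.T@(np.array(X)-p)-M[:3,3]);th=np.arctan2(np.hypot(q[0],q[1]),q[2]);f=309.707
    h=np.hypot(q[0],q[1]);K=C["wrist"]["intrinsics"];return K[0,2]+f*th*q[0]/h,K[1,2]+f*th*q[1]/h
E
python3 - <<'E'
from h import *
np.set_printoptions(precision=4,suppress=True)
P=dict(bf1=(457,75,.07,10,-55),bf2=(468,230,.07,10,55),tr1=(688,70,.01,-155,-50),tr2=(697,207,.01,-155,50),h1=(238,69,.205,147,-58),h2=(250,251,.205,147,58),h3=(40,83,.205,273,-58),h4=(50,266,.205,273,58),
tab1=(526,110,.09,0,0),tab2=(550,110,.09,0,0),tab3=(530,181,.09,0,0),tab4=(551,181,.09,0,0),fing=(612,66,.086,0,0),fing2=(614,88,.086,0,0),dial=(393,156,.072,0,0),ptr0=(393,154,.103,0,0),ptr=(430,121,.103,0,0),zero=(447,153,.072,0,0))
W={k:at("top",u/4.1+205-.4,v/4.1+180-.4,z) for k,(u,v,z,_,_) in P.items()}
ks=[k for k in P if P[k][3]]
A=np.array([[P[k][3],P[k][4]] for k in ks])/1e3;B=np.array([W[k][:2] for k in ks])
a=A-A.mean(0);b=B-B.mean(0);th=np.arctan2((a[:,0]*b[:,1]-a[:,1]*b[:,0]).sum(),(a*b).sum())
R=np.array([[np.cos(th),-np.sin(th)],[np.sin(th),np.cos(th)]]);t=B.mean(0)-R@A.mean(0)
print("yaw",th,"org",t)
for k in W: print(k,W[k],"local mm",1e3*R.T@(W[k][:2]-t),P[k][3:])
np.savez("pose.npz",th=th,t=t)
E
```

```text
yaw 1.6717765770272148 org [0.5251 0.0057]
bf1 [0.5772 0.024  0.07  ] local mm [ 12.9334 -53.595 ] (10, -55)
bf2 [0.4702 0.0132 0.07  ] local mm [12.9842 53.9119] (10, 55)
tr1 [ 0.5905 -0.1438  0.01  ] local mm [-155.3066  -49.9994] (-155, -50)
tr2 [ 0.4911 -0.1522  0.01  ] local mm [-153.6561   49.7686] (-155, 50)
h1 [0.5661 0.1579 0.205 ] local mm [147.3239 -56.1329] (147, -58)
h2 [0.4547 0.1461 0.205 ] local mm [146.7908  55.9716] (147, 58)
h3 [0.5539 0.2796 0.205 ] local mm [269.626  -56.2269] (273, -58)
h4 [0.442 0.268 0.205] local mm [269.3044  56.3021] (273, 58)
tab1 [ 0.553 -0.024  0.09 ] local mm [-32.3373 -24.7267] (0, 0)
tab2 [ 0.5535 -0.0403  0.09  ] local mm [-48.6675 -23.5535] (0, 0)
tab3 [ 0.5048 -0.028   0.09  ] local mm [-31.4593  23.6785] (0, 0)
tab4 [ 0.5052 -0.0423  0.09  ] local mm [-45.7004  24.7026] (0, 0)
fing [ 0.5852 -0.0823  0.086 ] local mm [-93.5674 -50.8722] (0, 0)
fing2 [ 0.5701 -0.084   0.086 ] local mm [-93.7497 -35.6915] (0, 0)
dial [0.5196 0.0665 0.072 ] local mm [61.0176 -0.6059] (0, 0)
ptr0 [0.5199 0.0651 0.103 ] local mm [59.6514 -0.811 ] (0, 0)
ptr [0.5429 0.0409 0.103 ] local mm [ 33.2569 -21.2099] (0, 0)
zero [0.5228 0.0292 0.072 ] local mm [23.6632  0.0024] (0, 0)
```

>>> {"name": "step_arm", "arguments": {"moves": [[0,0,-1,0,0,0,100],[0,0,-1,0,0,0,100],[0,0,-1,0,0,0,100],[0,0,-1,0,0,0,100],[0,0,-1,0,0,0,100],[0,0,-1,0,0,0,100],[0,0,-1,0,0,0,100],[0,0,-1,0,0,0,100]]}}

```text
time: 0.95
tool_pos: [0.2224, 0.6371, 0.3817]
tool_rot: [3.097, -0.525, -0.0]
wrist_force: [0.8, -0.5, 0.2]
gripper_width: 1.001
```

>>> {"name": "step_arm", "arguments": {"moves": [[0.98,0.92,-0.5,0,0,0,100],[0.98,0.92,-0.5,0,0,0,100],[0.98,0.92,0,0,0,0,100],[0.98,0.92,0,0,0,0,100],[0.98,0.92,0,0,0,0,100],[0.98,0.92,0,0,0,0,100],[0.98,0.92,0,0,0,0,100],[0.98,0.92,0,0,0,0,100]]}}

```text
time: 1.75
tool_pos: [0.3223, 0.4455, 0.401]
tool_rot: [3.097, -0.525, -0.0]
wrist_force: [0.6, 0.5, -0.0]
gripper_width: 1.0
```

>>> {"name": "step_arm", "arguments": {"moves": [[0.98,0.92,0,0,0,0,100],[0.98,0.92,0,0,0,0,100],[0.98,0.92,0,0,0,0,100],[0.98,0.92,0,0,0,0,100],[0.98,0.92,0,0,0,0,100],[0.98,0.92,0,0,0,0,100],[0.98,0.92,0,0,0,0,100],[0.98,0.92,0,0,0,0,100]]}}

```text
time: 2.55
tool_pos: [0.4217, 0.2549, 0.4011]
tool_rot: [3.097, -0.525, -0.0]
wrist_force: [0.2, 0.8, -0.3]
gripper_width: 0.994
```

>>> {"name": "step_arm", "arguments": {"moves": [[0.98,0.92,0,0,0,0,80],[0.98,0.92,0,0,0,0,80],[0.98,0.92,0,0,0,0,80],[0.98,0.92,0,0,0,0,80],[0.98,0.92,0,0,0,0,80],[0.98,0.92,0,0,0,0,80],[0.98,0.92,0,0,0,0,80],[0.98,0.92,0,0,0,0,80]]}}

```text
time: 3.35
tool_pos: [0.5213, 0.0643, 0.401]
tool_rot: [3.097, -0.525, -0.001]
wrist_force: [0.8, 0.1, -0.5]
gripper_width: 0.795
```

>>> {"name": "step_arm", "arguments": {"moves": [[0,0,1,0,0,1,70],[0,0,1,0,0,1,70],[0,0,1,0,0,1,70],[0,0,1,0,0,0.4,70],[0,0,1,0,0,0,70],[0,0,1,0,0,0,70],[0,0,1,0,0,0,70],[0,0,0,0,0,0,70]]}}

```text
time: 4.15
tool_pos: [0.5194, 0.0649, 0.2585]
tool_rot: [2.884, -1.238, -0.006]
wrist_force: [-1.0, -0.2, 0.1]
gripper_width: 0.701
```

```bash
python3 - <<'E'
from h import *
s=monitor.read_state();im=eyes.snapshot("wrist")
np.savez("w1.npz",p=s["tool_pos"],r=s["tool_rot"]);print(s["tool_pos"],s["tool_rot"])
cv2.imwrite("pics/w1.png",im[:,:,::-1])
print(wpix([.5199,.0655,.103],(s["tool_pos"],s["tool_rot"])))
cv2.imwrite("pics/w1x.png",cv2.resize(im[80:380,120:520,::-1],None,fx=2,fy=2,interpolation=cv2.INTER_CUBIC))
E
```

```text
[0.51935593 0.06485061 0.25845714] [ 2.88387649 -1.23783789 -0.00608549]
(np.float64(318.9883927655538), np.float64(178.7996316401937))
```

View pics/w1x.png

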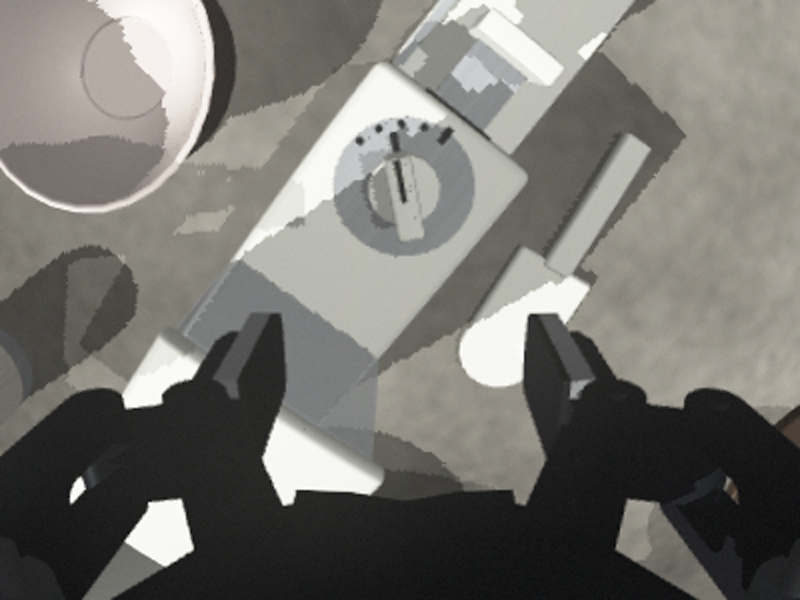

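Wrist crop: bar grip from about (399,158) to (412,238), the pointer from (395,133) to (404,202), the zero bar at (450,130)-(440,142), the scale disc's centre about (404,187).

```bash
python3 - <<'E'
from h import *
np.set_printoptions(precision=4,suppress=True)
q=np.load("w1.npz");po=(q["p"],q["r"]);d=np.load("pose.npz");th=d["th"];c,s=np.cos(th),np.sin(th);R=np.array([[c,-s],[s,c]])
W={}
for k,u,v,z in [("bar0",399,157,.103),("bar1",412,238,.103),("ptr0",395,133,.103),("ptr1",404,202,.103),("zer0",450,130,.072),("zer1",440,142,.072),("disc",404,187,.072),("corner+",524,180,.07),("corner-",380,65,.07),("tabA",483,12,.09),("tabB",560,68,.09),("tabC",547,86,.09),("tabD",470,30,.09)]:
    W[k]=at("wrist",u/2+120-.25,v/2+80-.25,z,po);print(k,W[k],1e3*R.T@(W[k][:2]-d["t"]))
for a,b in(("bar0","bar1"),("ptr0","ptr1"),("zer0","zer1")):
    v=W[a]-W[b];print(a,np.degrees(np.arctan2(v[1],v[0])),np.linalg.norm(v))
v=W["corner-"]-W["corner+"];print("yaw",np.degrees(np.arctan2(v[1],v[0]))+90)
x=Ro.from_rotvec(po[1]).as_matrix();print(x, "barmid",(W["bar0"]+W["bar1"])/2)
E
```

```text
bar0 [0.5343 0.0499 0.103 ] [ 43.0989 -13.5632]
bar1 [0.5002 0.076  0.103 ] [72.4879 17.6813]
ptr0 [0.5441 0.0425 0.103 ] [ 34.696  -22.5914]
ptr1 [0.5165 0.065  0.103 ] [59.9147  2.6698]
zer0 [0.5213 0.0231 0.072 ] [17.6531  2.1008]
zer1 [0.5206 0.0317 0.072 ] [26.3044  1.9114]
disc [0.5175 0.0638 0.072 ] [58.544  1.792]
corner+ [0.4708 0.0139 0.07  ] [13.6141 53.2688]
corner- [0.5737 0.0236 0.07  ] [ 12.9506 -50.1438]
tabA [ 0.5544 -0.0337  0.09  ] [-42.1585 -25.1229]
tabB [ 0.5052 -0.0419  0.09  ] [-45.3915  24.6476]
tabC [ 0.5034 -0.0301  0.09  ] [-33.4266  25.2604]
tabD [ 0.5526 -0.0221  0.09  ] [-30.4506 -24.5034]
bar0 -37.46146515230403 0.04289447243540071
ptr0 -39.1660578101602 0.03569469524053429
zer0 -85.46873673499294 0.008653390050397511
yaw 95.41812956289972
[[ 0.6888 -0.7249 -0.0049]
 [-0.7249 -0.6888 -0.0015]
 [-0.0023  0.0045 -1.    ]] barmid [0.5173 0.063  0.103 ]
```

>>> {"name": "step_arm", "arguments": {"moves": [[0,0,1,0,0,-1,50],[0,0,1,0,0,0,50],[0,0,1,0,0,0,50],[0,0,1,0,0,0,50],[0,0,1,0,0,0,50],[0,0,1,0,0,0,50],[0,0,1,0,0,0,50],[0,0,0.8,0,0,0,50]]}}

```text
time: 5.0
tool_pos: [0.5219, 0.0656, 0.1055]
tool_rot: [-2.966, 1.034, -0.002]
wrist_force: [1.0, 0.7, -0.3]
gripper_width: 0.499
```

>>> {"name": "step_arm", "arguments": {"moves": [[0,0,0.3,0,0,0,50],[0,0,0,0,0,0,50]]}}

```text
time: 5.2
tool_pos: [0.5214, 0.0654, 0.0994]
tool_rot: [2.966, -1.034, -0.0]
wrist_force: [-1.3, 0.1, -0.1]
gripper_width: 0.498
```

>>> {"name": "step_arm", "arguments": {"moves": [[0,0,0,0,0,0,5],[0,0,0,0,0,0,5],[0,0,0,0,0,0,5],[0,0,0,0,0,0,5],[0,0,0,0,0,0,5],[0,0,0,0,0,0,5]], "squeeze": 25}}

```text
time: 5.8
tool_pos: [0.5211, 0.0653, 0.0993]
tool_rot: [-2.966, 1.034, -0.0]
wrist_force: [-0.3, -1.2, -0.1]
gripper_width: 0.048
```

```bash
python3 - <<'E'
from h import *
s=monitor.read_state();im=eyes.snapshot("wrist")
np.savez("w2.npz",p=s["tool_pos"],r=s["tool_rot"]);print(s)
print(wpix([.518,.0645,.103],(s["tool_pos"],s["tool_rot"])))
cv2.imwrite("pics/w2x.png",cv2.resize(im[80:380,120:520,::-1],None,fx=2,fy=2,interpolation=cv2.INTER_CUBIC))
E
```

```text
{'time': 5.8, 'qpos': array([ 4.98616569e-01,  2.29693765e-01, -4.79442698e-01,  3.01068572e-05,
       -8.61498714e-01,  4.01250672e-01]), 'joint_vel': array([ 1.04120190e-03,  1.57161208e-03, -5.84224966e-04, -1.38817322e-04,
        9.75387450e-04,  5.68789923e-05]), 'joint_efforts': array([ 1.41987497e-03, -4.25472379e+01,  2.37259072e+01,  5.60678959e+00,
       -1.56127058e-03, -1.55535378e-05]), 'tool_pos': array([0.52107692, 0.06533024, 0.09931764]), 'tool_rot': array([-2.96638428e+00,  1.03417365e+00, -1.96645756e-04]), 'wrist_force': array([-0.25285258, -1.166404  , -0.1233911 ]), 'torque': array([-0.02228016,  0.00874003,  0.00536259]), 'gripper_width': 0.04811092410097425}
(np.float64(324.3546055864978), np.float64(246.16229487082066))
```

View pics/w2x.png

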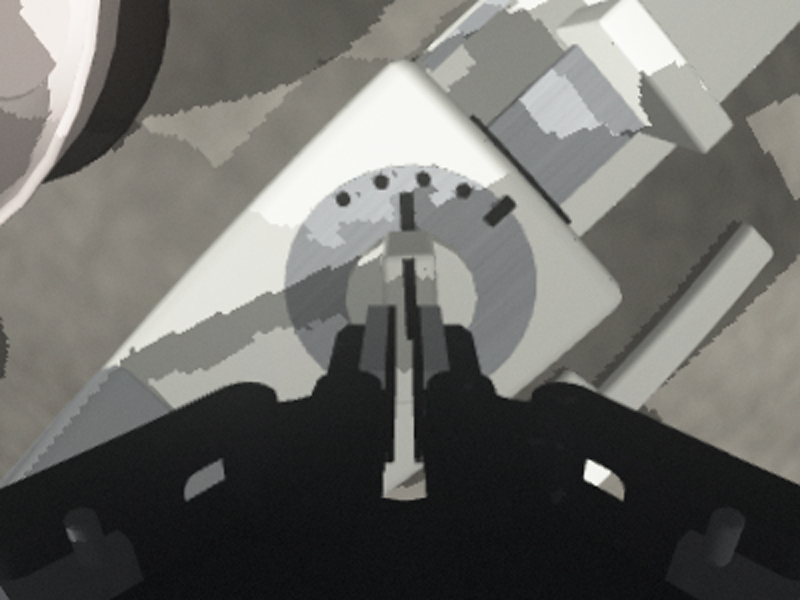

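The jaws are shut to 4 mm above the bar: the pads, whose tips show at about (378,306) and (432,306), lie over it instead of around it. The tips reach less far than I assumed, so I'll check the tip extent.

```bash
python3 - <<'E'
from h import *
print([a for a in dir(arm) if a[0]!='_'],arm.tip_extent)
s=monitor.read_state();po=(s["tool_pos"],s["tool_rot"]);R=Ro.from_rotvec(po[1]).as_matrix()
for p in [(11,3,11),(11,3,0),(11,3,-8),(11,3,-17),(0,3,11),(-11,3,11),(11,8,11),(11,8,-17)]:
    u,v=wpix(po[0]+R@np.array(p)/1e3,po);print(p,2*(u-120),2*(v-80))
E
```

```text
['IKError', 'tip_extent'] 0.011
(11, 3, 11) 410.0260069185392 268.6036914092879
(11, 3, 0) 410.4497647451176 282.0206755966402
(11, 3, -8) 410.7919979498889 292.89667490724383
(11, 3, -17) 411.2168146126735 306.4478104860311
(0, 3, 11) 409.854407252128 304.9484219916909
(-11, 3, 11) 409.67594587457074 339.63962005537604
(11, 8, 11) 427.84764693884665 268.6037036213947
(11, 8, -17) 432.2401154859475 306.4184925034896
```

>>> {"name": "step_arm", "arguments": {"moves": [[0,0,0,0,0,0,45],[0,0,0,0,0,0,45],[0,0,0,0,0,0,45],[0,0,0.3,0,0,0,45],[0,0,0.3,0,0,0,45],[0,0,0.2,0,0,0,45],[0,0,0,0,0,0,45]]}}

```text
time: 6.55
tool_pos: [0.5205, 0.0651, 0.0822]
tool_rot: [2.965, -1.034, -0.002]
wrist_force: [0.7, 0.0, -0.1]
gripper_width: 0.452
```

>>> {"name": "step_arm", "arguments": {"moves": [[0,0,0,0,0,0,5],[0,0,0,0,0,0,5],[0,0,0,0,0,0,5],[0,0,0,0,0,0,5],[0,0,0,0,0,0,5]]}}

```text
time: 7.05
tool_pos: [0.5198, 0.064, 0.0833]
tool_rot: [2.964, -1.034, -0.003]
wrist_force: [-3.2, -4.6, 3.9]
gripper_width: 0.156
```

>>> {"name": "step_arm", "arguments": {"moves": [[0,0,0,0,0,0.8,5],[0,0,0,0,0,0.9,5],[0,0,0,0,0,0.9,5],[0,0,0,0,0,0.9,5],[0,0,0,0,0,0.9,5],[0,0,0,0,0,0.8,5],[0,0,0,0,0,0.5,5],[0,0,0,0,0,0,5]]}}

```text
time: 7.85
tool_pos: [0.5189, 0.0635, 0.0832]
tool_rot: [2.327, -2.103, -0.002]
wrist_force: [-5.5, -6.1, 6.4]
gripper_width: 0.156
```

```bash
python3 - <<'E'
from h import *
s=monitor.read_state();im=eyes.snapshot("wrist")
np.savez("w3.npz",p=s["tool_pos"],r=s["tool_rot"]);print(s["tool_pos"],s["wrist_force"])
R=Ro.from_rotvec(s["tool_rot"]).as_matrix();print(R,"xang",np.degrees(np.arctan2(R[1,0],R[0,0])))
cv2.imwrite("pics/w3x.png",cv2.resize(im[80:330,160:480,::-1],None,fx=2.4,fy=2.4,interpolation=cv2.INTER_CUBIC))
E
```

```text
[0.51893005 0.06353295 0.08323352] [-5.50219324 -6.05855734  6.42753478]
[[ 0.10086352 -0.99489292 -0.0038247 ]
 [-0.99489796 -0.10085426 -0.00254158]
 [ 0.00214287  0.00406154 -0.99998946]] xang -84.21108885998548
```

View pics/w3x.png

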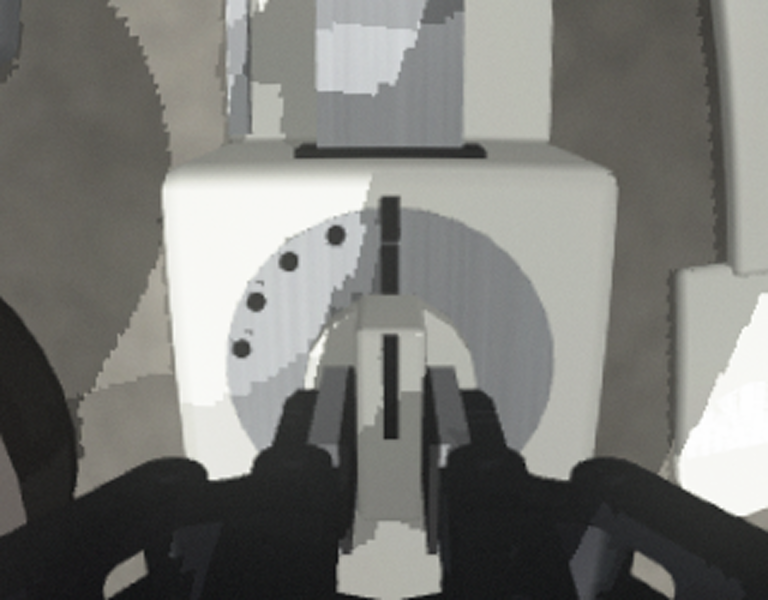

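Pointer (382-398, 245-292) is collinear with the zero bar (380-400, 197-240). The dial reads zero. I'll release it, rise and go above the tab.

>>> {"name": "step_arm", "arguments": {"moves": [[0,0,0,0,0,0,45],[0,0,0,0,0,0,45],[0,0,0,0,0,0,45],[0,0,0,0,0,0,45],[0,0,-0.5,0,0,0,45],[0,0,-1,0,0,0,45],[0,0,-1,0,0,0,45],[0,0,-1,0,0,0,45]]}}

```text
time: 8.7
tool_pos: [0.5212, 0.0654, 0.1547]
tool_rot: [-2.334, 2.102, -0.001]
wrist_force: [0.1, -0.6, 0.3]
gripper_width: 0.448
```

>>> {"name": "step_arm", "arguments": {"moves": [[0.95,0,-0.5,0,0,0,60],[0.95,0,0,0,0,0,60],[0.95,0,0,0,0,0,60],[1,0,0,0,0,0,60],[1,0,0,0,0,0,60],[0,0,0,0,0,-1,60],[0,0,0,0,0,-1,60],[0,0,0,0,0,-1,60]]}}

```text
time: 9.5
tool_pos: [0.5313, -0.0314, 0.164]
tool_rot: [-2.724, 1.564, -0.001]
wrist_force: [0.6, -0.7, -0.2]
gripper_width: 0.6
```

>>> {"name": "step_arm", "arguments": {"moves": [[0,0,0,0,0,-1,60],[0,0,0,0,0,-1,60],[0,0,0,0,0,-1,60],[0,0,0,0,0,-1,60],[0,0,0,0,0,-1,60],[0,0,0,0,0,-1,60],[0,0,0,0,0,-1,60],[0,0,0,0,0,-1,60]]}}

```text
time: 10.3
tool_pos: [0.5313, -0.0311, 0.164]
tool_rot: [-3.139, -0.118, -0.001]
wrist_force: [1.4, 1.0, 0.2]
gripper_width: 0.598
```

>>> {"name": "step_arm", "arguments": {"moves": [[0,0,0,0,0,-0.25,60],[0,0,0,0,0,0,60]]}}

```text
time: 10.5
tool_pos: [0.5313, -0.0311, 0.1639]
tool_rot: [-3.137, -0.164, -0.001]
wrist_force: [-0.9, -0.8, -0.6]
gripper_width: 0.602
```

```bash
python3 - <<'E'
from h import *
s=monitor.read_state();im=eyes.snapshot("wrist")
np.savez("w4.npz",p=s["tool_pos"],r=s["tool_rot"]);print(s["tool_pos"],s["wrist_force"],s["gripper_width"],s["qpos"])
R=Ro.from_rotvec(s["tool_rot"]).as_matrix();print(R,"xang",np.degrees(np.arctan2(R[1,0],R[0,0])))
cv2.imwrite("pics/w4x.png",cv2.resize(im[80:330,160:480,::-1],None,fx=2.4,fy=2.4,interpolation=cv2.INTER_CUBIC))
E
```

```text
[ 0.53133586 -0.03105033  0.16393425] [-0.86874435 -0.75446938 -0.56533634] 0.6018970272519651 [ 3.10347050e-01  1.70677430e-01 -3.84447621e-01  9.57406642e-05
 -1.01490043e+00  1.36495640e+00]
[[ 9.94538538e-01  1.04367239e-01  7.58860967e-04]
 [ 1.04367148e-01 -9.94538825e-01  1.57969669e-04]
 [ 7.71203552e-04 -7.79067686e-05 -9.99999700e-01]] xang 5.990708277202574
```

View pics/w4x.png

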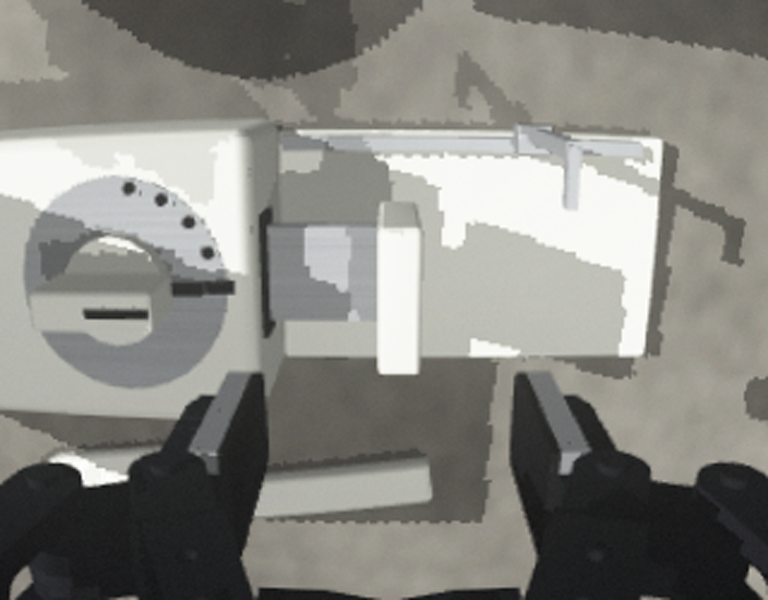

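Wrist crop: tab top face (378-420, 228-373), marker finger (566-578) wide with its tip at (572,208), the dial's zero bar and pointer still in line.

```bash
python3 - <<'E'
from h import *
np.set_printoptions(precision=4,suppress=True)
q=np.load("w4.npz");po=(q["p"],q["r"]);yaw=np.radians(95.8);c,s=np.cos(yaw),np.sin(yaw);R=np.array([[c,-s],[s,c]])
o=None;W={}
for k,u,v,z in [("t1",378,228,.09),("t2",421,228,.09),("t3",378,374,.09),("t4",420,374,.09),("tip",572,208,.086),("fl",566,200,.086),("fr",578,200,.086),("fbase",573,150,.086),("bz0",173,290,.071),("bz1",235,287,.071),("p0",84,314,.103),("p1",148,314,.103),("base1",240,123,.07),("base2",260,418,.07)]:
    W[k]=at("wrist",u/2.4+160-.3,v/2.4+80-.3,z,po)
tab=sum(W[k] for k in("t1","t2","t3","t4"))/4;print("tab",tab)
for k in W: print(k,W[k],"rel tab local mm",1e3*R.T@(W[k]-tab)[:2])
for a,b in(("t1","t3"),("t2","t4"),("bz0","bz1"),("p0","p1"),("base1","base2")):
    v=W[b]-W[a];print(a,np.degrees(np.arctan2(v[1],v[0])))
T=Ro.from_rotvec(po[1]).as_matrix();print("tab in tool",T.T@(tab-po[0]))
E
```

```text
tab [ 0.5275 -0.0353  0.09  ]
t1 [ 0.5512 -0.0261  0.09  ] rel tab local mm [  6.8349 -24.5105]
t2 [ 0.5527 -0.0394  0.09  ] rel tab local mm [ -6.5858 -24.5789]
t3 [ 0.5024 -0.031   0.09  ] rel tab local mm [ 6.8244 24.5672]
t4 [ 0.5039 -0.0448  0.09  ] rel tab local mm [-7.0735 24.5223]
tip [ 0.5639 -0.0874  0.086 ] rel tab local mm [-55.4955 -30.9049]
fl [ 0.5662 -0.085   0.086 ] rel tab local mm [-53.3519 -33.4734]
fr [ 0.5667 -0.089   0.086 ] rel tab local mm [-57.3635 -33.562 ]
fbase [ 0.5825 -0.0849  0.086 ] rel tab local mm [-54.913  -49.6707]
bz0 [0.5179 0.0442 0.071 ] rel tab local mm [80.0534  1.5601]
bz1 [0.5215 0.0215 0.071 ] rel tab local mm [57.1836  0.313 ]
p0 [0.5168 0.0656 0.103 ] rel tab local mm [101.4696   0.5096]
p1 [0.5194 0.0434 0.103 ] rel tab local mm [79.1177  0.1538]
base1 [0.5784 0.0236 0.07  ] rel tab local mm [ 53.5211 -56.589 ]
base2 [0.4713 0.0103 0.07  ] rel tab local mm [51.1183 51.337 ]
t1 -174.18776416445164
t2 -173.63094100297695
bz0 -81.07872323372457
p0 -83.28815235044196
base1 -172.92461362817616
tab in tool [-0.0043  0.0039  0.0739]
```

>>> {"name": "step_arm", "arguments": {"moves": [[-0.2,0.2,1,0,0,0,50],[0,0,1,0,0,0,50],[0,0,1,0,0,0,50],[0,0,1,0,0,0,50],[0,0,0.7,0,0,0,50],[0,0,0.4,0,0,0,50],[0,0,0.2,0,0,0,50],[0,0,0,0,0,0,50]]}}

```text
time: 11.35
tool_pos: [0.5276, -0.0355, 0.0572]
tool_rot: [3.137, 0.163, -0.0]
wrist_force: [-0.3, -1.2, -0.4]
gripper_width: 0.499
```

>>> {"name": "step_arm", "arguments": {"moves": [[0,0,0,0,0,0,3],[0,0,0,0,0,0,3],[0,0,0,0,0,0,3],[0,0,0,0,0,0,3],[0,0,0,0,0,0,3],[0,0,0,0,0,0,3]], "squeeze": 60}}

```text
time: 11.95
tool_pos: [0.5281, -0.0352, 0.0581]
tool_rot: [-3.137, -0.163, -0.002]
wrist_force: [-2.9, 2.5, 5.8]
gripper_width: 0.149
```

>>> {"name": "step_arm", "arguments": {"moves": [[0,0.3,0,0,0,0,3],[0,0.4,0,0,0,0,3],[0,0.5,0,0,0,0,3],[0,0.5,0,0,0,0,3],[0,0.5,0,0,0,0,3],[0,0.3,0,0,0,0,3],[0,0.15,0,0,0,0,3],[0,0,0,0,0,0,3]]}}

```text
time: 12.75
tool_pos: [0.5333, -0.0875, 0.0581]
tool_rot: [-3.136, -0.162, -0.002]
wrist_force: [-4.3, 9.4, 9.0]
gripper_width: 0.149
```

```bash
python3 - <<'E'
from h import *
s=monitor.read_state();im=eyes.snapshot("wrist");t=eyes.snapshot("top")
cv2.imwrite("pics/t5.png",t[:,:,::-1])
np.savez("w5.npz",p=s["tool_pos"],r=s["tool_rot"]);print(s["tool_pos"],s["wrist_force"],s["gripper_width"])
cv2.imwrite("pics/w5x.png",cv2.resize(im[80:330,200:460,::-1],None,fx=2.4,fy=2.4,interpolation=cv2.INTER_CUBIC))
E
```

```text
[ 0.53333269 -0.08753808  0.05810672] [-4.34344842  9.41824833  8.96880186] 0.14912340033750515
```

View pics/w5x.png

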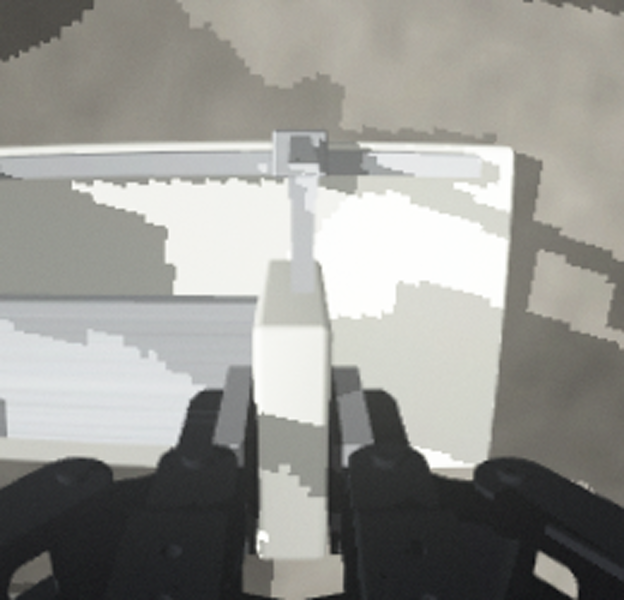

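```bash
python3 - <<'E'
from h import *
q=np.load("w5.npz");po=(q["p"],q["r"]);T=Ro.from_rotvec(po[1]).as_matrix()
for k,u,v,z in [("tabL",253,326,.09),("tabR",330.5,326,.09),("tabL2",260,556,.09),("tabR2",329,556,.09),("fL",291.5,288,.086),("fR",313.5,288,.086),("fL",291,200,.086),("fR",314,200,.086)]:
    print(k,1e3*(T.T@(at("wrist",u/2.4+200-.3,v/2.4+80-.3,z,po)-po[0])))
b=cv2.imread("pics/t5.png")
cv2.imwrite("pics/t5c.png",cv2.resize(b[190:240,280:385],None,fx=7.5,fy=7.5,interpolation=cv2.INTER_CUBIC))
E
```

```text
tabL [ 24.37911929  -6.38781956 -31.85437825]
tabR [ 24.40017785   7.0304604  -31.86999156]
tabL2 [-24.48688601  -5.99227269 -31.91798389]
tabR2 [-24.46785314   7.77906536 -31.93401135]
fL [ 30.08525584   0.26844013 -27.85475735]
fR [ 30.09040164   4.13955463 -27.85926292]
fL [ 45.73187449   0.17344213 -27.83442808]
fR [ 45.74051242   4.10724696 -27.83900221]
```

View pics/t5c.png

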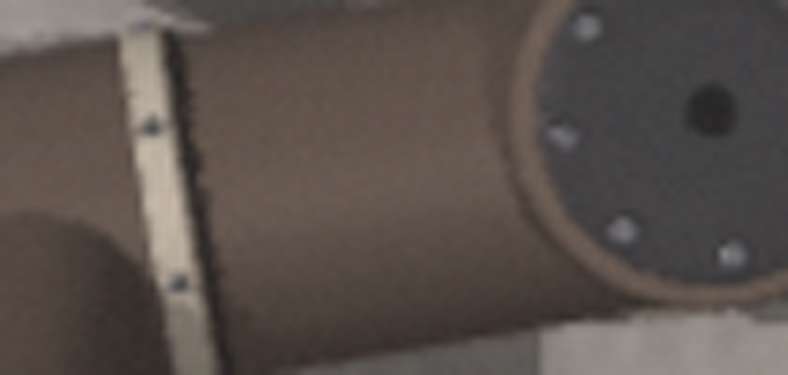

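The top view is blocked by the arm. The wrist view gives the tab about 1.9 mm short of the finger, so I'll pull a little more and re-measure.

>>> {"name": "step_arm", "arguments": {"moves": [[0,0.1,0,0,0,0,3],[0,0,0,0,0,0,3],[0,0,0,0,0,0,3],[0,0,0,0,0,0,3]]}}

```text
time: 13.25
tool_pos: [0.5335, -0.0891, 0.0581]
tool_rot: [-3.136, -0.163, -0.002]
wrist_force: [-4.2, 9.0, 8.7]
gripper_width: 0.148
```

```bash
python3 - <<'E'
from h import *
s=monitor.read_state();im=eyes.snapshot("wrist")
np.savez("w6.npz",p=s["tool_pos"],r=s["tool_rot"]);print(s["time"],s["tool_pos"],s["wrist_force"],s["gripper_width"])
cv2.imwrite("pics/w6x.png",cv2.resize(im[120:240,250:390,::-1],None,fx=5,fy=5,interpolation=cv2.INTER_CUBIC))
sc=eyes.snapshot("scene");cv2.imwrite("pics/s6x.png",cv2.resize(sc[150:280,240:440,::-1],None,fx=4,fy=4,interpolation=cv2.INTER_CUBIC))
E
```

```text
13.25 [ 0.53347209 -0.0891155   0.05811974] [-4.20384183  8.95196051  8.72029257] 0.1475520849109668
```

View pics/w6x.png

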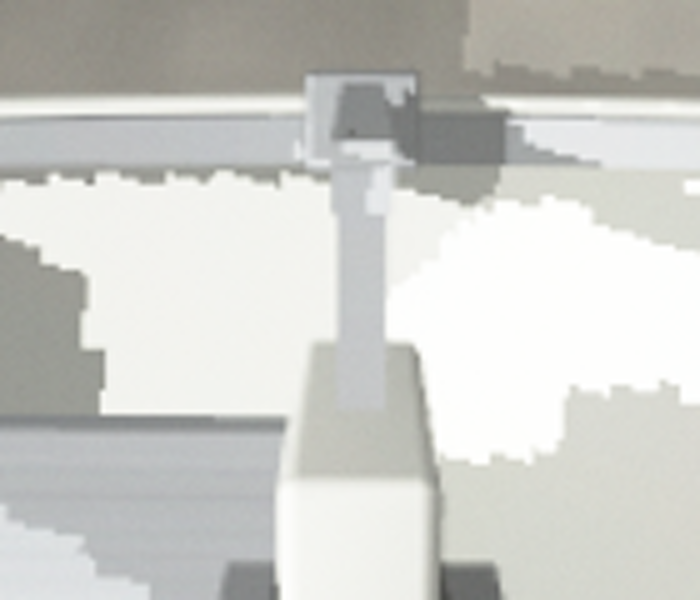

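View pics/s6x.png

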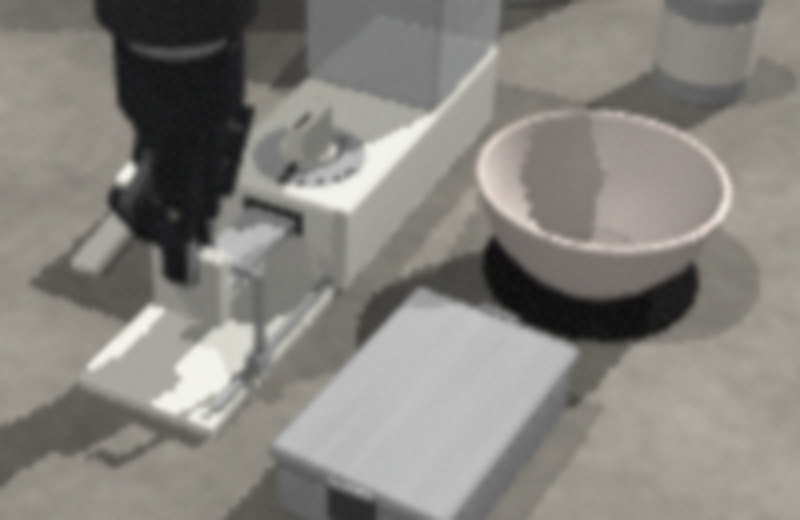

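The tab's centre (357.5, at row 480) and the finger's centre (361, at row 400) agree to about 0.4 mm. The scene view shows the dial at zero, the marker upright, and the bowl and tin in place. One last nudge, then I settle.

>>> {"name": "step_arm", "arguments": {"moves": [[0,0.02,0,0,0,0,3],[0,0,0,0,0,0,3],[0,0,0,0,0,0,3],[0,0,0,0,0,0,3],[0,0,0,0,0,0,3]]}}

```text
time: 13.85
tool_pos: [0.5335, -0.0895, 0.0581]
tool_rot: [-3.136, -0.163, -0.002]
wrist_force: [-4.0, 9.4, 8.6]
gripper_width: 0.15
```

```bash
python3 - <<'E'
from workcell import monitor,ticket
s=monitor.read_state();print(s["time"],s["tool_pos"],s["wrist_force"],s["gripper_width"]);print(ticket.job_done())
E
```

```text
13.85 [ 0.53346308 -0.08946621  0.05810264] [-4.00330532  9.35042248  8.58403666] 0.14951755184360613
the job is handed in; nothing more can be done
None
```

The job is handed in at 13.85 s. The dial is back at zero, and the gate is held about 54.5 mm out, level with the marker's finger and still gripped with a 60 N squeeze setting.

- **Dial:** I turned it back about 46°. In the wrist views its pointer lay in line with the zero bar, to about 1° by measurement.
- **Gate:** the wrist view before the last nudge put the tab's centre about 0.4 mm short of the finger. I then pulled 0.35 mm further, and did not take another picture after that. The steady force of about 9 N along the pull fits the spring.
- **Marker and bystanders:** the last wrist and scene pictures show the marker standing undisturbed, and the bowl and bento in place. I did not check every other object again.

Three things disagreed or failed along the way:

- **First dial grasp:** the fingers closed above the bar because they reach less far than the stated 11 mm. I reopened, went 16 mm lower and gripped it.
- **Upward force:** a steady upward force of 6 to 9 N came with the grips. I did not explain it, but it is well under the limits.
- **Top camera:** the arm blocked its view at the end, so the alignment rests on the wrist camera alone.

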